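# Lift a leaking battery with tongs

## Robot

A 6-joint arm with a two-finger parallel gripper is mounted at the origin on a cart in front of the work surface, level with it; the furniture and walls round the work are solid. World frame = base frame: x ahead of the robot, y to its left, z up, the work surface at z = 0. Lengths are in m, angles in degrees, forces in N, time in s.
With the tool pointing down it reaches from about 0.325 to 0.85 m from the base axis. Payload 15.5 kg.
Tool frame: the origin (TCP) lies midway between the tips of the shut fingers; the grasp point (between the pads) lies 19 mm behind it; y points along the fingers, x is the direction in which the jaws open and shut, and the axes are right-handed (so a half turn about y gives the same grasp; the last joint's range is limited). The gripper opens to 91 mm and grips with 3 to 60 N. Pads are 32 mm wide; open, the fingers measure 118 mm over their backs; the gripper's body (76 mm by 178 mm) begins 60 mm behind the grasp point.
Start: joints at [-69.643, 28.281, 77.091, -0, 74.628, -5.472], TCP at [0.272, -0.563, 0.214] pointing down, gripper open.
Joint ranges: [-166.48, 166.48], [-47.26, 123.95], [12.59, 153.08], [-70.14, 250.14], [6.76, 159.57], [-176.63, 176.63]. Speed limits (degrees/s): [108.29, 108.29, 147.25, 172.46, 172.46, 172.46].

## Interface

Orientations are given as a 3x3 rotation matrix whose columns are the frame's x, y, z axes.
In Python, from bench import ctrl gives the robot as it stands. The module is installed in compiled form; this text tells all that it offers. Calls block until the motion is done:
- ctrl.goto(position, orientation): joint-space move of the TCP to a pose.
- ctrl.move_l(position, vel=0.15, ori=None, contact_N=None): straight line of the TCP; ori=None keeps the orientation; vel is the mean speed in m/s. With contact_N (N) it stops when the force on the tool has changed by that much, and returns True; else False.
- ctrl.movej(angles): joint-space move.
- ctrl.command_gripper(opening): opening from 0.0 (shut) to 1.0 (fully open); the grip force is fixed at half the most; returns when the fingers have stopped.
- ctrl.sleep(seconds).
- ctrl.ik(position, orientation): joint angles nearest the present ones, or None.
- ctrl.read_camera(name): name is "scene" or "top"; returns the picture (384x512x3 uint8, blue, green, red); there is no depth.
- ctrl.camera_params(name): a dict with "fx", "fy", "cx", "cy" (pixels), "pose" (4x4, takes a point from camera to world coordinates). Camera axes: x right, y up, looking along -z (the intrinsics and any distortion apply to the point x, -y, -z); pixel columns grow to the right and rows downward; lengths in m; the calibration is good to about 2 mm. A picture is of the moment at which its call begins. camera_params takes no time and is no camera call.
A pose or a line that the arm cannot do raises ctrl.MotionError and nothing moves.
- ctrl.sign_off(): hands the job in, once; it reports no verdict.
Readings, each from a call of its own:
- ctrl.current_t(): time.
- ctrl.current_q(): joint angles.
- ctrl.current_dq(): joint speeds.
- ctrl.current_effort(): joint torques, N m.
- ctrl.current_tool_pos(): TCP position.
- ctrl.current_eef_rot(): TCP orientation.
- ctrl.current_contact_force(): force on the tool from outside, world axes, zero at the start.
- ctrl.current_wrist_torque(): the same for the moment, N m.
- ctrl.current_grip_width(): opening from 0.0 (shut) to 1.0 (fully open).
Only numpy, scipy, OpenCV 4.12 (cv2) and the standard library are available. Lean on these libraries where they do the work, as an engineer would, in place of code of your own. Each camera call takes 0.05 s, during which the arm holds its last target. There are 200 camera calls.

## Task

The battery lying on the pad of sticky notes has leaked, so it must not be touched by the hand. Swing the arm of the desk lamp well clear of it, so that the light bar's middle is at least 18 cm to the side of the pad's middle; then take the spring tongs, close them on the battery, lift it at least 12 cm above the desk, and finish while still holding it up in the tongs, at rest, so that I can bring a bag round it. Leave the pad and the other things on the desk where they are.

Things in the scene. Friction and masses are not known exactly. Their poses are not given: they have to be found in the camera images.
- tongs: spring tongs lying on edge, arms opening sideways (level): steel arms, black ribbed grips, black tips; 200 mm long with tail ring, 20 mm high, 95 g. Origin on the centreline at the underside, midway along the 60 mm long grips; x points along the centreline to the tips, z up; hinge pins 75 mm behind the origin. Sprung open: 52 mm over the grips' middle, 61 mm between the jaws
- tongs_bite (a point): where the jaws bite best: on the tongs' centreline, 90 mm ahead of their origin and 10 mm above their underside. The jaws are as high as the tongs (20 mm) and reach from 62 to 108 mm ahead of the origin
- tongs_left (a joint): angle of one tong arm (the other moves equally): 0 sprung open, 0.136 jaws parallel and 17 mm apart, 0.18 shut. Squeezing the grips together across y turns it: 42 mm over the grips' middle leaves the jaws 39 mm apart, 32 mm leaves 17 mm. About 3 N on each grip starts it, 6 N brings the jaws to 17 mm; more bites harder
- battery: AA-size cell lying on its side on the pad of notes, 50 mm long, 15 to 17 mm thick, 23 g or a little more. Origin at the middle of its underside; its y axis is its length, which points roughly away from the robot (within 0.65 rad of world x, either end first); z up. It can roll
- pad: square block of sticky notes, 77 x 77 mm, loose; its top, on which the battery lies near the middle, is 20 mm above the desk (the curl at its edges can be pushed through), so the axis of the battery is 28 mm above the desk; origin at the centre of its underside
- lamp_pivot (a point): point on the axis of the desk lamp's upright post, at the height of the middle of its arm, 213 mm above the desk. The lamp has a round fixed foot 114 mm across and a post 16 mm thick
- lamp_head (a point): middle of the lamp's light bar, 245 mm from the pivot. The level arm is one piece: a tube 14 mm wide and 12 mm high from the post to 165 mm, then the flat light bar, 36 mm wide and 14 mm high, from 165 to 325 mm out; its underside is 206 mm above the desk
- lamp_arm (a joint): angle of the lamp's arm about the post, growing counter-clockwise seen from above; at 0 the arm points along the lamp's own -y, roughly to the robot's right over the pad. Stops at -1.6 and 1.6; it stays where it is pushed (about 0.2 N m of friction). Turned positive it swings away from the robot, over the keyboard
- eraser: bystander: block eraser 23 x 55 x 14 mm, origin at the centre of its underside
- binder_clip: bystander: black binder clip 42 x 41 x 26 mm, origin at the centre of its underside
- ball_pen: bystander: blue ball pen 145 mm long, 9 mm high, near the front edge of the desk, origin at the middle of its underside
- glue_stick: bystander: glue stick standing upright, 26 mm across and 90 mm high, origin at the centre of its underside
- lamp: the lamp as a whole; origin at the centre of its foot's underside
Not all that is in view belongs to the job. There is more than one size of the pad; the job needs the largest.

How it is judged (in metres and radians):
On the way, in this order (a step that is already met when the one before it is completed fails the run):
1. the lamp's light bar is swung clear: its middle at least 18 cm from the pad, seen from above, with the battery still lying on the pad (horizontal distance between lamp_head and pad above 0.18 m and horizontal distance between battery and pad below 0.04 m and height (world z) of battery below 0.04 m), for 0.2 s.
2. the gripper holds the tongs off the desk (contact force between the fingers and tongs above 1 N and height (world z) of tongs above 0.015 m), for 0.2 s.
3. the tongs hold the battery off the pad (contact force between the fingers and tongs above 1 N and contact force between tongs and battery above 0.5 N and height (world z) of battery above 0.06 m), for 0.2 s.
At the end, for the whole second after the job is handed in: Battery at rest at least 12 cm above the desk, gripped by the tongs and not touching the lamp, the tongs held by the fingers; the middle of the light bar still at least 18 cm to the side of the pad (height (world z) of battery above 0.12 m and contact force between tongs and battery above 0.5 N and contact force between the fingers and tongs above 1 N and horizontal distance between lamp_head and pad above 0.18 m and linear speed of battery below 0.03 m/s and angular speed of battery below 0.3 rad/s and contact force between battery and lamp below 0.1 N); the arm keeps its last pose, push and grip.
It fails at once if the robot touches the battery itself (contact force between any of the fingers, the arm and battery above 0.3 N).
It fails at once if the pad of notes is moved more than 3 cm (distance of pad from where it was at the start of the episode above 0.03 m).
It fails at once if the eraser, binder clip, ball pen or glue stick is moved more than 3 cm (distance of any of eraser, binder_clip, ball_pen, glue_stick from where it was at the start of the episode above 0.03 m).
It also fails if it takes over 61 s, if anything falls off the work surface, if the arm or the gripper's body presses on something with over 40 N, if the wrist force passes 120 N, or if a joint passes its speed limit or range.

## Working session

There is one attempt and no reset: what is moved stays moved. The work goes in short steps, each a Python script; the robot and the scene stay as the last script left them, time stands still between calls to the robot, and variables do not carry over. Pictures are saved under pics/ and viewed, about 8 in all and at most 12, crops included, and the job is handed in when it is done.

```bash
mkdir -p pics; ls; python3 - <<'E'
from bench import ctrl
import cv2
for n in("top","scene"):
    im=ctrl.read_camera(n); cv2.imwrite(f"pics/{n}0_raw.png",im); cv2.imwrite(f"pics/{n}0.png",cv2.resize(im,(768,576),interpolation=cv2.INTER_CUBIC))
    p=ctrl.camera_params(n); print(n,{k:(v if k!="pose" else v.round(4).tolist()) for k,v in p.items()})
print(ctrl.current_t())
E
```

```text
pics
top {'fx': 454.2806146235802, 'fy': 454.2806146235802, 'cx': 261.14124830445905, 'cy': 193.32925535400983, 'pose': [[0.0133, 0.997, -0.0767, 0.4762], [-0.9999, 0.0128, -0.0066, -0.0], [-0.0056, 0.0768, 0.997, 1.2721], [0.0, 0.0, 0.0, 1.0]]}
scene {'fx': 351.0863874368175, 'fy': 351.0863874368175, 'cx': 253.77200879767656, 'cy': 201.22189795528038, 'pose': [[0.7601, 0.3528, -0.5456, 0.0969], [-0.6497, 0.4057, -0.6429, -0.5255], [-0.0055, 0.8432, 0.5376, 0.6039], [0.0, 0.0, 0.0, 1.0]]}
0.1
```

View pics/top0.png

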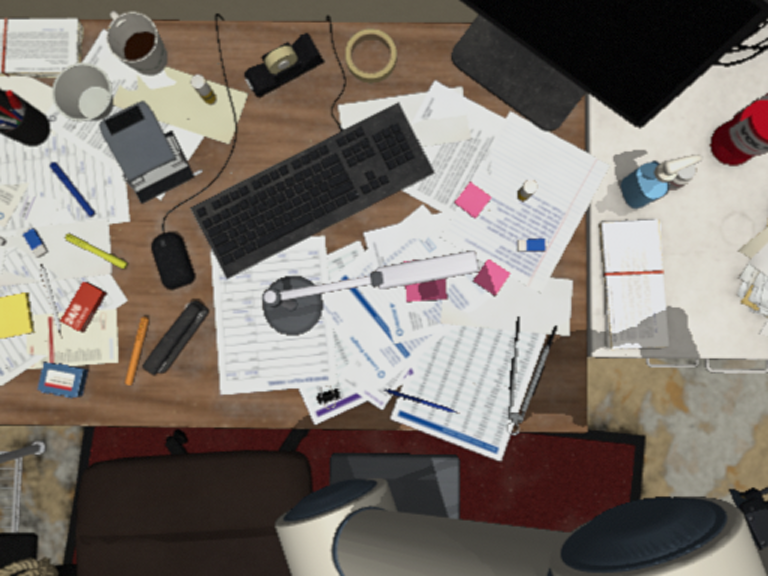

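View pics/scene0.png

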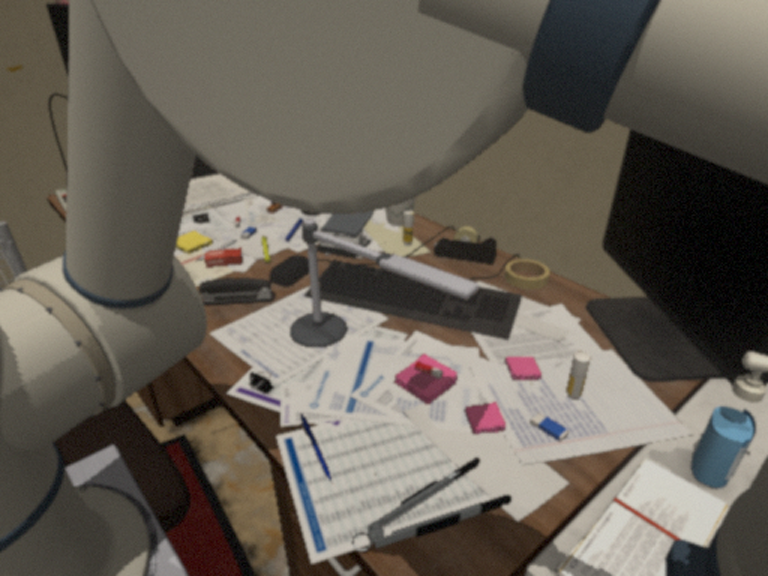

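The top view (768×576) shows the lamp foot at (292,305) with its bar running from (375,277) to (475,262). The big pad is partly hidden at (427,287). The tongs' ring is at (515,425) and their tips at (518,320) and (553,330). The scene view shows the big pad at (425,378) with a red battery on it.

```bash
cat > h.py <<'E'
from bench import ctrl
import numpy as np, cv2
def ray(n,uv):
    p=ctrl.camera_params(n);P=np.array(p["pose"])
    d=np.array([(uv[0]-p["cx"])/p["fx"],-(uv[1]-p["cy"])/p["fy"],-1.])
    return P[:3,3],P[:3,:3]@d
def pt(n,uv,z):
    o,d=ray(n,uv); return o+d*(z-o[2])/d[2]
def proj(n,X):
    p=ctrl.camera_params(n);P=np.array(p["pose"]);c=P[:3,:3].T@(np.array(X)-P[:3,3])
    return np.array([p["cx"]+p["fx"]*c[0]/-c[2],p["cy"]-p["fy"]*c[1]/-c[2]])
def crop(n,im,x0,y0,w,h,s,f):
    cv2.imwrite(f,cv2.resize(im[y0:y0+h,x0:x0+w],None,fx=s,fy=s,interpolation=cv2.INTER_CUBIC))
E
python3 - <<'E'
from h import *
t=cv2.imread("pics/top0_raw.png");s=cv2.imread("pics/scene0_raw.png")
k=1/1.5
D=lambda u,v:(u*k,v*k)
for nm,uv,z in[("foot",(292,305),.01),("pivot",(270,297),.215),("barin",(375,279),.213),("barout",(476,262),.213),("ring",(513,427),.01),("tipL",(518,320),.02),("tipR",(553,330),.02),("eraser",(530,244),.014),("glue",(527,185),.09),("clip",(328,395),.02),("pen",(425,402),.005),("deskR",(585,428),0)]:
    print(nm,pt("top",D(*uv),z).round(3))
hsv=cv2.cvtColor(s,cv2.COLOR_BGR2HSV)
m=cv2.inRange(hsv,(150,80,60),(177,255,255))
c=cv2.findContours(m,cv2.RETR_EXTERNAL,cv2.CHAIN_APPROX_NONE)[0]
for q in c:
    if cv2.contourArea(q)>100: print(cv2.contourArea(q),cv2.boundingRect(q))
a=cv2.resize(s[225:300,250:350],None,fx=4,fy=4,interpolation=cv2.INTER_CUBIC)
b=cv2.resize(t[200:300,320:390],None,fx=5,fy=5,interpolation=cv2.INTER_CUBIC)
o=np.zeros((500,760,3),np.uint8);o[:300,:400]=a;o[:500,405:755]=b
cv2.imwrite("pics/c1.png",o)
E
```

```text
foot [0.543 0.193 0.01 ]
pivot [0.544 0.196 0.215]
barin [0.575 0.033 0.213]
barout [ 0.603 -0.124  0.213]
ring [ 0.325 -0.217  0.01 ]
tipL [ 0.52  -0.224  0.02 ]
tipR [ 0.503 -0.288  0.02 ]
eraser [ 0.662 -0.248  0.014]
glue [ 0.755 -0.228  0.09 ]
clip [0.379 0.122 0.02 ]
pen [ 0.368 -0.056  0.005]
deskR [ 0.324 -0.351  0.   ]
356.0 (311, 268, 26, 21)
255.0 (337, 238, 24, 15)
723.5 (264, 236, 40, 33)
```

View pics/c1.png

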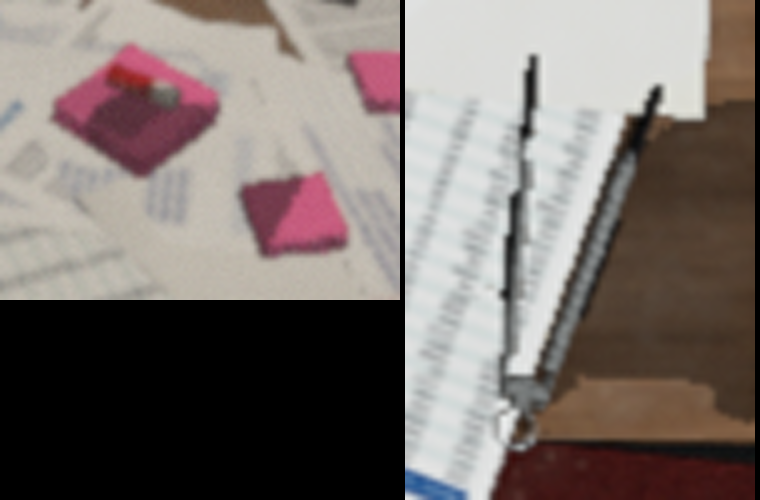

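The crop shows the red and silver battery on the big pad, at about (278,244) to (293,249) in the raw scene image. The lamp checks out: pivot to tip measures 0.325 m and the arm is at about 0.18 rad from −y. Next I'll swing the lamp away from the robot, pushing along an arc.

```bash
cat >> h.py <<'E'
def R(yaw):  # jaws open along direction yaw (rad), tool down
    c,s=np.cos(yaw),np.sin(yaw); return np.array([[c,0,-s],[s,0,c],[0,-1,0]])
E
python3 - <<'E'
from h import *
print(ctrl.current_eef_rot().round(2).tolist())
a,b=pt("scene",(278,243.8),.03),pt("scene",(293,249.5),.03);print("batt",a.round(3),b.round(3))
piv=np.array([.544,.196])
def pos(a,r,back):
    return np.r_[piv+r*np.array([np.sin(a),-np.cos(a)])-back*np.array([np.cos(a),np.sin(a)]),.19]
ctrl.command_gripper(0.0)
yaw0=np.arctan2(*ctrl.current_eef_rot()[[1,0],0]);print("yaw",yaw0)
# choose jaw direction nearest the motion direction (mod pi)
base=[0,np.pi,-np.pi][np.argmin([abs(.18+k-yaw0) for k in(0,np.pi,-np.pi)])]
print(base)
for p in([.40,-.25,.26],[.47,-.06,.26]):
    ctrl.goto(p,R(base+.18)); print(ctrl.current_q().round(0))
ctrl.move_l(pos(.18,.24,.07),vel=.15)
for a in np.arange(.18,1.26,.15):
    ctrl.move_l(pos(a,.24,.034),vel=.2)
print(ctrl.current_contact_force().round(1),ctrl.current_tool_pos().round(3))
ctrl.move_l(pos(a,.24,.09),vel=.2)
p=ctrl.current_tool_pos();p[2]=.3;ctrl.move_l(p,vel=.25)
ctrl.goto([.40,-.25,.3],R(base+.18))
ctrl.command_gripper(1.0)
ctrl.goto([.34,-.45,.3],R(base+.18))
print(ctrl.current_t())
for n in("top","scene"): cv2.imwrite(f"pics/{n}1_raw.png",ctrl.read_camera(n))
t=cv2.imread("pics/top1_raw.png");cv2.imwrite("pics/top1.png",cv2.resize(t[90:310,130:400],None,fx=2.7,fy=2.7,interpolation=cv2.INTER_CUBIC))
E
```

```text
[[0.44, -0.0, 0.9], [-0.9, 0.0, 0.44], [-0.0, -1.0, 0.0]]
batt [ 0.595 -0.034  0.03 ] [ 0.608 -0.074  0.03 ]
yaw -1.120020370892197
0
[-39.  13.  94.  -0.  73. -50.]
[-15.  13.  94.  -0.  73. -25.]
[-0.5 -0.7  0.3] [0.758 0.083 0.19 ]
11.8417
```

View pics/top1.png

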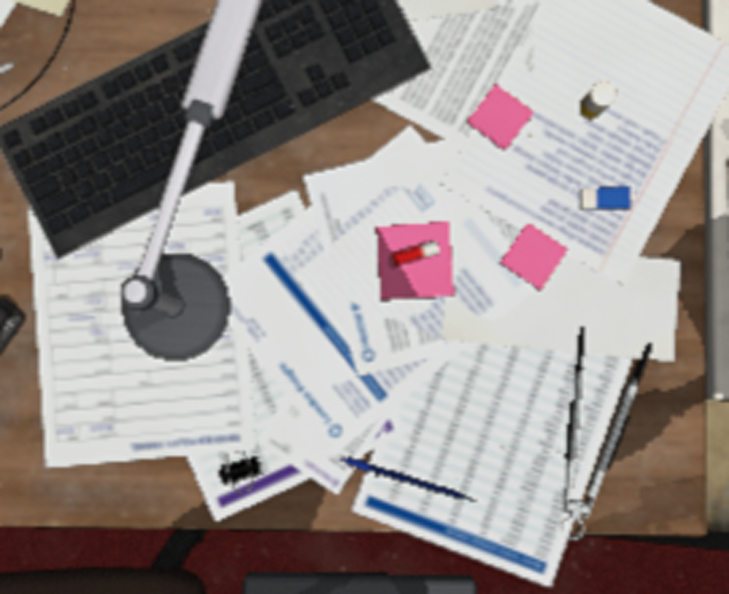

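The lamp is now over the keyboard, and the pad at (415,260) is uncovered. The battery seems to lie sideways, from (392,258) to (440,247), which disagrees with the task text, so I'll zoom in.

```bash
python3 - <<'E'
from h import *
t=cv2.imread("pics/top1_raw.png");s=cv2.imread("pics/scene1_raw.png")
# top crop origin (264,165) x10 ; scene crop (258,230) x8
a=cv2.resize(t[165:207,264:304],None,fx=10,fy=10,interpolation=cv2.INTER_CUBIC)
b=cv2.resize(s[230:275,258:308],None,fx=7.6,fy=7.6,interpolation=cv2.INTER_CUBIC)
o=np.zeros((430,790,3),np.uint8);o[:a.shape[0],:400]=a;o[:b.shape[0],405:405+b.shape[1]]=b
cv2.imwrite("pics/c2.png",o)
hsv=cv2.cvtColor(t,cv2.COLOR_BGR2HSV)
m=cv2.inRange(hsv,(150,60,40),(178,255,255))
for q in cv2.findContours(m,cv2.RETR_EXTERNAL,cv2.CHAIN_APPROX_NONE)[0]:
    if cv2.contourArea(q)>100:
        r=cv2.minAreaRect(q);print(np.round(r[0],1),np.round(r[1],1),round(r[2]),[pt("top",c,.02)[:2].round(4).tolist() for c in cv2.boxPoints(r)],pt("top",r[0],.02).round(4))
E
```

```text
[327.3 184.3] [18.  18.6] 34 [[0.5919, -0.1393], [0.6353, -0.1677], [0.6079, -0.2093], [0.5647, -0.1808]] [ 0.5999 -0.1743  0.02  ]
[283.4 186.2] [27.5 27.5] 86 [[0.6282, -0.0121], [0.6346, -0.0881], [0.5584, -0.094], [0.5521, -0.0184]] [ 0.5932 -0.0531  0.02  ]
[314.8 133.1] [17.8 18.4] 37 [[0.737, -0.104], [0.7791, -0.1346], [0.7493, -0.1745], [0.7073, -0.1438]] [ 0.7431 -0.1392  0.02  ]
[496.8  88.9] [27.4 48.9] 54 [[0.864, -0.5708], [0.9488, -0.6834], [0.8858, -0.727], [0.8017, -0.6147]] [ 0.8749 -0.6489  0.02  ]
```

View pics/c2.png

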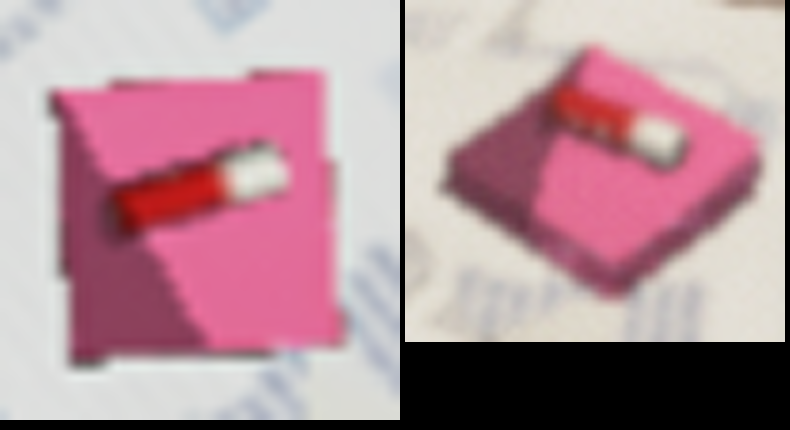

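Both views agree that the battery lies along world y: about 50 mm long, raw (275.3,186) to (292.8,182.2). The text's "within 0.65 rad of x" looks wrong, so I'll trust the images. The tongs will come in from the right, pointing to +y. First I take them; their two measurements agree on an origin near (0.406,−0.234) and yaw of about −0.21.

```bash
python3 - <<'E'
from h import *
A,B=pt("top",(275.3,186),.03),pt("top",(292.8,182.2),.03);print("batt",A.round(4),B.round(4),np.linalg.norm(A-B))
ty=-.215; j=ty-np.pi/2
g=np.array([.4065,-.234])
b=(A+B)[:2]/2; d=(A-B)[:2]/np.linalg.norm((A-B)[:2]); by=np.arctan2(d[1],d[0]); o=b-.09*d
print("b",b.round(4),"tongs yaw",by,"o",o.round(4), ctrl.ik([*o,.12],R(by-np.pi/2)))
ctrl.goto([*g,.12],R(j)); print(ctrl.current_q().round(1))
print(ctrl.move_l([*g,.004],vel=.08,contact_N=6),ctrl.current_tool_pos().round(4))
ctrl.command_gripper(40/91); print("w",ctrl.current_grip_width()*91)
ctrl.move_l([*g,.13],vel=.08); print(ctrl.current_contact_force().round(2),ctrl.current_wrist_torque().round(3),ctrl.current_t())
for n in("top","scene"): cv2.imwrite(f"pics/{n}2_raw.png",ctrl.read_camera(n))
s=cv2.imread("pics/scene2_raw.png");t=cv2.imread("pics/top2_raw.png")
a=cv2.resize(s[150:384,180:380],None,fx=2,fy=2);b=cv2.resize(t[150:350,280:400],None,fx=3,fy=3)
o=np.zeros((600,770,3),np.uint8);o[:468,:400]=a;o[:600,405:765]=b;cv2.imwrite("pics/c3.png",o)
E
```

```text
batt [ 0.5925 -0.0304  0.03  ] [ 0.6036 -0.0783  0.03  ] 0.04920598519007936
b [ 0.5981 -0.0543] tongs yaw 1.798181645581616 o [ 0.6184 -0.142 ] [-1.83246975e+01  3.45724376e+01  8.15976633e+01 -2.54444375e-14
  6.38298991e+01 -3.13529166e+01]
[-37.2  23.4 105.   -0.   51.5  65.1]
False [ 0.4067 -0.2341  0.0043]
w 40.04843578310002
[ 0.38 -0.15 -0.83] [ 0.042  0.037 -0.042] 18.2667
```

View pics/c3.png

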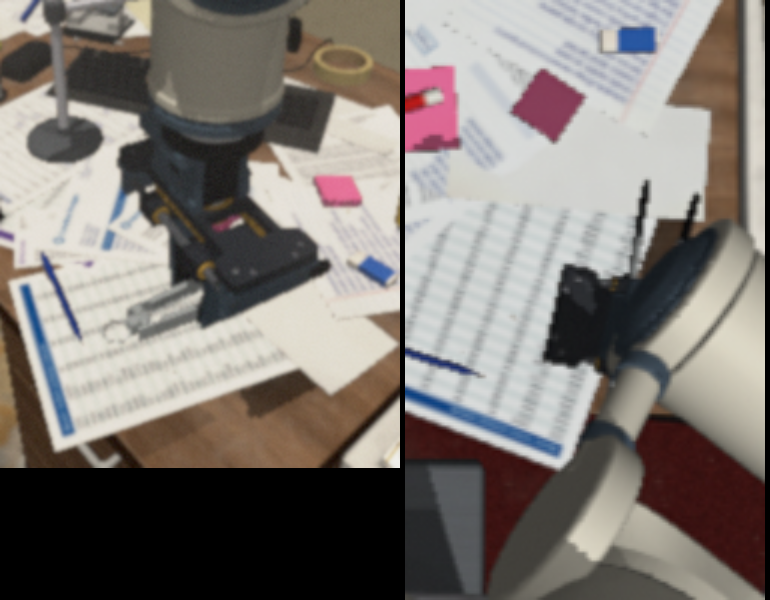

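The tongs are held clear (force −0.83 N ≈ 95 g), with the jaw tips at raw top (360.3,211) and (377.3,215.7). I'll use these to get the tongs' offset in the hand, then hover over the battery.

```bash
python3 - <<'E'
from h import *
z=.145
a,b=pt("top",(360.3,211),z)[:2],pt("top",(377.3,215.7),z)[:2]
m=(a+b)/2; p=ctrl.current_tool_pos()[:2]; v=m-p
print("gap",np.linalg.norm(a-b),"tip vec",v,np.linalg.norm(v),"yaw",np.arctan2(v[1],v[0]),"perp yaw",np.arctan2(*( (a-b)[[1,0]]*[1,1]))-np.pi/2)
by=1.798; bt=np.array([.5981,-.0543]); d=np.array([np.cos(by),np.sin(by)]); o=bt-.09*d
q=ctrl.current_tool_pos();q[2]=.16;ctrl.move_l(q)
ctrl.goto([*o,.16],R(by-np.pi/2))
ctrl.move_l([*o,.085],vel=.1)
print(ctrl.current_t(),ctrl.current_contact_force().round(2),ctrl.current_wrist_torque().round(3))
for n in("top","scene"): cv2.imwrite(f"pics/{n}3_raw.png",ctrl.read_camera(n))
s=cv2.imread("pics/scene3_raw.png");t=cv2.imread("pics/top3_raw.png")
a=cv2.resize(s[205:295,240:340],None,fx=4,fy=4,interpolation=cv2.INTER_CUBIC);b=cv2.resize(t[150:230,260:333],None,fx=5,fy=5,interpolation=cv2.INTER_CUBIC)
o=np.zeros((400,770,3),np.uint8);o[:360,:400]=a;o[:400,405:770]=b;cv2.imwrite("pics/c4.png",o)
E
```

```text
gap 0.04342905542408923 tip vec [ 0.11034653 -0.02592959] 0.1133521052128679 yaw -0.23079610905993303 perp yaw -0.2581665095362706
21.1667 [-0.05 -0.4  -1.08] [-0.038 -0.108 -0.014]
```

View pics/c4.png

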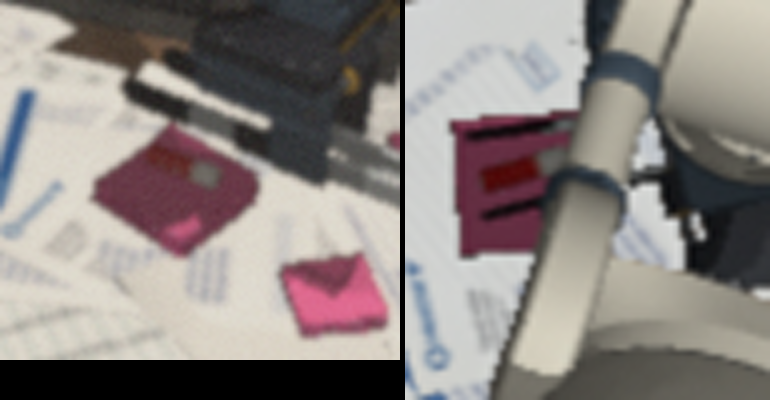

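The view shows the jaws straddling the battery, with tips at crop (467,135) and (485,215), i.e. raw (272.4,177) and (276,193). I'll check the centring and then correct and lower.

```bash
python3 - <<'E'
from h import *
z=.1
a,b=pt("top",(272.4,177),z)[:2],pt("top",(276,193),z)[:2]
m=(a+b)/2; by=1.798; bt=np.array([.5981,-.0543]); d=np.array([np.cos(by),np.sin(by)]);n=np.array([-d[1],d[0]])
p=ctrl.current_tool_pos()[:2]
print("gap",np.linalg.norm(a-b),"tip rel batt along",(m-bt)@d,"lat",(m-bt)@n,"tip rel tool",(m-p)@d,(m-p)@n)
E
```

```text
gap 0.0426569301123494 tip rel batt along 0.02994747226440267 lat 0.0028653221871386015 tip rel tool 0.12021605831125666 0.003293218192951401
```

```bash
python3 - <<'E'
from h import *
by=1.798; bt=np.array([.5981,-.0543]); d=np.array([np.cos(by),np.sin(by)]);n=np.array([-d[1],d[0]])
o=bt-.096*d-.003*n
ctrl.move_l([*o,.085],vel=.05)
c=ctrl.move_l([*o,.0258],vel=.04,contact_N=2.5)
p=ctrl.current_tool_pos();print(c,p.round(4),ctrl.current_contact_force().round(2))
if c: p[2]+=.001; ctrl.move_l(p,vel=.02)
ctrl.command_gripper(0.0); print("w",ctrl.current_grip_width()*91,ctrl.current_contact_force().round(2))
p=ctrl.current_tool_pos();p[2]+=.06
ctrl.move_l(p,vel=.05);print(ctrl.current_contact_force().round(2),ctrl.current_t(),ctrl.current_grip_width()*91)
for k in("top","scene"): cv2.imwrite(f"pics/{k}4_raw.png",ctrl.read_camera(k))
s=cv2.imread("pics/scene4_raw.png");t=cv2.imread("pics/top4_raw.png")
a=cv2.resize(s[205:295,240:340],None,fx=4,fy=4,interpolation=cv2.INTER_CUBIC);b=cv2.resize(t[150:230,260:333],None,fx=5,fy=5,interpolation=cv2.INTER_CUBIC)
o=np.zeros((400,770,3),np.uint8);o[:360,:400]=a;o[:400,405:770]=b;cv2.imwrite("pics/c5.png",o)
E
```

```text
False [ 0.6228 -0.1472  0.026 ] [ 0.92  0.15 -0.97]
w 31.218916361363018 [-0.3  -0.32 -0.48]
[-0.26  0.42 -0.23] 24.8333 30.887266632953686
```

View pics/c5.png

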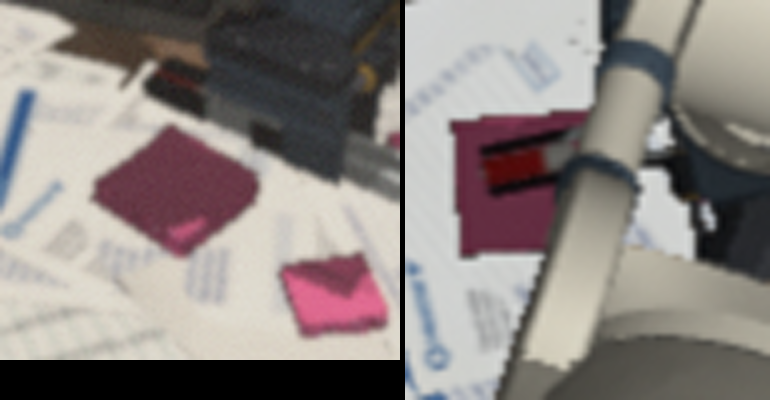

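The pad is now empty and the battery sits between the jaws, flush with their tips; the grip width of 31 mm means the jaws are about 15–16 mm apart. I'll lift higher, check and hand in.

```bash
python3 - <<'E'
from h import *
p=ctrl.current_tool_pos();p[2]=.2
ctrl.move_l(p,vel=.06);ctrl.sleep(1.0)
print(ctrl.current_tool_pos().round(3),ctrl.current_contact_force().round(2),ctrl.current_t(),ctrl.current_grip_width()*91,np.abs(ctrl.current_dq()).max())
for k in("top","scene"): cv2.imwrite(f"pics/{k}5_raw.png",ctrl.read_camera(k))
s=cv2.imread("pics/scene5_raw.png");t=cv2.imread("pics/top5_raw.png")
a=cv2.resize(s[120:320,130:330],None,fx=2,fy=2);b=cv2.resize(t[90:290,150:330],None,fx=2,fy=2)
o=np.zeros((400,770,3),np.uint8);o[:400,:400]=a;o[:400,405:765]=b;cv2.imwrite("pics/c6.png",o)
E
```

```text
[ 0.623 -0.147  0.2  ] [-0.44  0.01 -1.22] 27.9833 31.236836992548287 0.1071610783350646
```

View pics/c6.png

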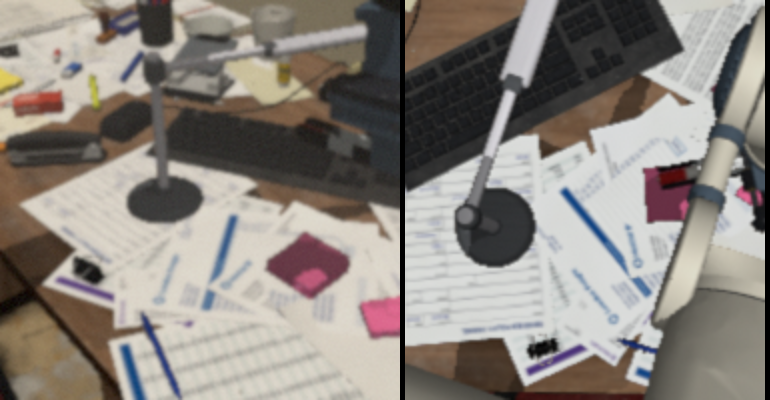

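The battery is held up in the tongs (crop right at (675,178)). The downward force of 1.22 N matches tongs plus battery (about 1.16 N), and the lamp is still clear and the pad in place.

```bash
python3 -c "
from bench import ctrl
print(ctrl.sign_off(),ctrl.current_t())"
```

```text
the job is handed in; nothing more can be done
the job is handed in; nothing more can be done
```

I swung the lamp arm away over the keyboard and picked up the tongs. They closed on the battery from the right, and I lifted it and handed in while still holding it up. No verdict is reported, so these are my own last checks:

- **Height:** the tool was at z = 0.200 m, which puts the battery at about 0.19 m (needed 0.12 m).
- **Grip:** the fingers were steady at about 31 mm, so the jaws are 15–16 mm apart on the battery. The downward force of 1.22 N matches tongs plus battery (about 1.16 N).
- **At rest:** 1 s after the lift the highest joint speed read 0.11 deg/s.
- **Lamp:** I estimate the middle of the light bar about 0.25 m from the middle of the pad (needed 0.18 m). This comes from where I pushed it; the last picture shows it still over the keyboard, but I did not measure it again.
- **Pad and other things:** the pad, binder clip, pen and lamp foot looked undisturbed in the last picture. I did not measure any of them again, and the eraser and glue stick were not in that view.
- **Time:** the clock read 28 s at the last check, of the 61 s allowed.

**Disagreements:**
- **Battery direction:** the task text says the battery lies within 0.65 rad of world x. Both cameras showed it about 1.34 rad from x, almost sideways, so I followed the images.
- **Tong tips:** before the bite they measured up to 12 mm further forward than expected. I drew the tongs back 6 mm, and the battery ended up between the jaws, roughly flush with their tips.
- **Force reading:** just after the first lift it showed only −0.23 N, but it read as expected once the arm was at rest.

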